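# Roll-check a drawer shaft for straightness and sort it

## Robot

A 7-joint arm with a two-finger parallel gripper is mounted at the origin on the work surface. World frame = base frame: x ahead of the robot, y to its left, z up, the work surface at z = 0. Lengths are in m, angles in rad, forces in N, time in s.
With the tool pointing down it reaches from about 0.425 to 0.925 m from the base axis. Payload 6.8 kg.
Tool frame: the origin (TCP) lies on the front face of the gripper's body, between the roots of the fingers; the fingertips stand 73 mm ahead of it and the grasp point (between the pads) lies 54 mm ahead of it; z points along the fingers, y is the direction in which the jaws open and shut (so a half turn about z gives the same grasp; the last joint's range is limited). The gripper opens to 85 mm and grips with 20 to 120 N. Pads are 22 mm wide; open, the fingers measure 114 mm over their backs; the gripper's body (76 mm by 85 mm) begins 54 mm behind the grasp point. The pads swing forward as they close: fully open they stand 13 mm farther back than shut.
Start: joints at [-1.215, 0.477, 0.022, 1.555, -0.011, 1.109, -0.083], TCP at [0.302, 0.604, 0.304] pointing down, gripper open.
Joint ranges: [-2.96, 2.96], [-0.34, 2.1], [-1.41, 1.46], [0.24, 2.44], [-1.37, 4.51], [0.17, 1.92], [-2.96, 2.96]. Speed limits (rad/s): [2.39, 2.39, 3.14, 3.14, 3.14, 3.14, 3.14].

## Interface

Orientations are given as a unit quaternion [w, x, y, z].
In Python, from station import get_obs, read_camera, hand_in, spot_in, cut_out, spot_point gives the robot as it stands. The module is installed in compiled form; this text tells all that it offers.
- The arm moves only by the tool move_arm, never from a script. Its arguments are lists of equal length, an entry for each row: "gripper": the opening, from 0 (shut) to 1 (fully open); "xyz": the shift along the tool's x, y, z in cm, a list of three; "twist": the turn about the tool's z in rad. A call has 1 to 5 rows; each row is the pose to reach, as a shift and turn from the pose commanded when the call began, along the tool's axes at that moment; what a row does not reach only later rows make up. A row lasts 1/12 s, in which the tool goes at most 41.7 mm and 7.16 degrees, less where a joint would pass 70% of its speed; a pose out of reach is approached as far as the arm can. A call with a gripper value outside its range is refused whole. The fingers move at their own pace and stop on an object; "squeeze" is the grip in N (left out, the last holds). Time passes only in rows, so rows that repeat a pose let the fingers close. It gives the time, the measured TCP pose, the force and the opening at its end, in the units of the state.
- get_obs(): the state, without advancing time (a new reading comes with each control period).
- read_camera(name): name is "scene" or "top" or "wrist"; returns a dict with "pixels" (420x560x3 uint8, red, green, blue), "fx", "fy", "cx", "cy" (pixels), "R" (3x3) and "t" (3): a world point X has camera coordinates R X + t. Camera axes: x right, y down, z forward; pixel columns grow to the right and rows downward; lengths in m; the calibration is good to about 2 mm. A picture is of the moment at which its call begins. There is no depth.
- hand_in(): hands the job in, once; it reports no verdict.
Trained networks look in the newest picture that a camera, given by its name, has taken for a name from the list of things; names that differ only in an ending like _2 or _b are one class to them, and where a whole thing is asked for, a point or a joint stands for the part that bears it (a point fixed in the world has none). Each returns a list of dicts, best first, with "p" (0 to 1); they miss things now and then, are a little off and sometimes report something else, mostly with a low value. They report only what shows in the picture. A call takes as long as a camera call.
- spot_in(query, camera): "centre" ([x, y, z] in m, in world coordinates, good to about 4 mm: the middle of the surface that is visible of it).
- cut_out(query, camera): "pixels" (420x560 bool, what is visible of it).
- spot_point(query, camera): "centre" ([x, y, z] in m, in world coordinates, good to about 4 mm: a listed point, or the origin of a listed thing).
The state is a dict: "t": time; "q": joint angles; "joint_vel": joint speeds; "joint_torque": joint torques, N m; "eef_pos": TCP position; "tool_rot": TCP orientation; "contact_force": force on the tool from outside, world axes, zero at the start; "torque": the same for the moment, N m; "gripper_width": opening from 0.0 (shut) to 1.0 (fully open).
Only numpy, scipy, OpenCV 4.12 (cv2) and the standard library are available. Lean on these libraries where they do the work, as an engineer would, in place of code of your own. Each camera call takes 0.05 s, during which the arm holds its last target.

## Task

Check the steel shaft lying on the flat plate: pick up the pressing board by its handle, set it slowly and level on the shaft and, pressing only lightly, roll the shaft away from the robot along the plate for one full turn or a little more, letting the board ride up and down if the shaft makes it. Put the board back flat on its rubber mat, then lay the shaft (do not drop it) in the green tray if it ran true, or in the red tray if it wobbled and lifted the board. Leave the spare shaft on its ledge and everything else as it is.

Things in the scene. Friction and masses are not known exactly. Their poses are not given: they have to be found in the camera images.
- plate: Fixed steel test plate, 230 mm (its x) by 160 mm (its y), flat top 20 mm above the table; origin under its centre, on the table. Its x axis points away from the robot (turned up to 9 degrees) and is the rolling direction. Yellow end stops, 10 mm thick and 8 mm high, stand across it at x = -110 and +110 mm. A blue ledge of the same height joins its far left corner.
- ledge (a point): Where the axis of the spare shaft waits, on the blue ledge between two low yellow fences: at x = 85, y = 160, z = 29 mm of the plate. The spare starts within 5 mm of it.
- shaft_a: Dark steel shaft, 18 mm in diameter, 138 mm long, 0.25 kg; origin on its axis at mid-length, y along it. One shaft starts across the plate about 65 mm before the plate's centre, its axis 9 mm above the top: the one to check. The other is the spare on the ledge; which is which varies. One of the two is straight, the other bowed 4 mm at mid-length; the names do not tell which.
- shaft_b: The other shaft, same size and weight, see shaft_a. A shaft starts and rests with any bow lying sideways. Over one turn the bowed one lifts a level board by about 4 mm twice (most after a quarter and three quarters of a turn); the straight one does not. The bowed one slips a little: allow about 130 mm of board travel for its full turn.
- board: Pressing board, 0.14 to 0.23 kg: rubber-faced plywood 130 (x) by 120 (y) by 12 mm, with an upright orange handle block in the middle, 24 (x) by 60 mm (y), 12 to 58 mm above the underside; origin at the centre of the underside. A shaft under it rolls half as far as the board travels (57 of 113 mm for a full turn). All is stiff; the force on the shaft must stay under 24 N: lower at 15 mm/s or less.
- mat: Fixed black rubber mat, 150 by 140 by 4 mm, the board's place; origin at the centre of its underside.
- tray_good: Fixed green tray for straight shafts, outer size 130 mm (x) by 200 mm (y) by 30 mm high, walls and floor 5 mm thick; origin at the centre of its underside. The shaft goes in lying along the tray's y. Green and red trays swap places from run to run.
- tray_reject: Fixed red tray for bent shafts, same size and frame as the green one.
- level: Bystander: aluminium spirit level, 300 x 22 x 50 mm, origin under its centre.
- wrench: Bystander: steel wrench, 180 mm long, origin under its centre.
- can: Bystander: tin can, 66 mm wide, 110 mm high, origin under its centre.
- glue: Bystander: bottle, 56 mm wide, 160 mm high, origin under its centre.
- screwdriver: Bystander: screwdriver, 200 mm long, origin under its middle.
- bearing: Bystander: steel ring, 64 mm wide, 18 mm high, origin under its centre.
- screwbox: Bystander: grey open box, 100 x 140 x 40 mm, origin under its centre.
- offcut: Bystander: wood offcut, 160 x 60 x 30 mm, origin under its centre.

How it is judged:
On the way, in this order (a step that is already met when the one before it is completed fails the run):
1. the shaft on the plate has rolled a quarter turn away from the robot under the board (((contact force between board and shaft_a above 0.5 N and contact force between shaft_a and plate above 0.5 N and y of shaft_a in the frame of plate below 0.07 m and angle between shaft_a's own x axis and vertical above 2.5 rad) or (contact force between board and shaft_b above 0.5 N and contact force between shaft_b and plate above 0.5 N and y of shaft_b in the frame of plate below 0.07 m and angle between shaft_b's own x axis and vertical above 2.5 rad))), for 0.06 s.
2. still under the board it has rolled three quarters of a turn (((contact force between board and shaft_a above 0.5 N and contact force between shaft_a and plate above 0.5 N and y of shaft_a in the frame of plate below 0.07 m and angle between shaft_a's own x axis and vertical below 0.64 rad) or (contact force between board and shaft_b above 0.5 N and contact force between shaft_b and plate above 0.5 N and y of shaft_b in the frame of plate below 0.07 m and angle between shaft_b's own x axis and vertical below 0.64 rad))), for 0.06 s.
3. still under the board it has come round the full turn (to within 30 degrees) (((contact force between board and shaft_a above 0.5 N and contact force between shaft_a and plate above 0.5 N and y of shaft_a in the frame of plate below 0.07 m and angle between shaft_a's own x axis and vertical above 1.05 rad and distance of shaft_a from where it was at the start of the episode above 0.045 m) or (contact force between board and shaft_b above 0.5 N and contact force between shaft_b and plate above 0.5 N and y of shaft_b in the frame of plate below 0.07 m and angle between shaft_b's own x axis and vertical above 1.05 rad and distance of shaft_b from where it was at the start of the episode above 0.045 m))), for 0.06 s.
4. the board is back flat on its mat (horizontal distance between board and mat below 0.05 m and angle between board's own z axis and vertical below 0.08 rad and height (world z) of board below 0.012 m and contact force between board and the fingers below 0.1 N), for 0.1 s.
At the end, for the whole second after the job is handed in: The checked shaft lies at rest on the floor of the right tray (green if straight, red if bowed), its middle within 60 mm of the tray centre lengthwise; the spare is within 15 mm of its start; the board lies flat on the mat, centres within 50 mm (((x of shaft_a in the frame of tray_good between -0.055 and 0.055 m and y of shaft_a in the frame of tray_good between -0.06 and 0.06 m and z of shaft_a in the frame of tray_good below 0.022 m and linear speed of shaft_a below 0.03 m/s and distance of shaft_b from where it was at the start of the episode below 0.015 m) or (x of shaft_b in the frame of tray_reject between -0.055 and 0.055 m and y of shaft_b in the frame of tray_reject between -0.06 and 0.06 m and z of shaft_b in the frame of tray_reject below 0.022 m and linear speed of shaft_b below 0.03 m/s and distance of shaft_a from where it was at the start of the episode below 0.015 m)) and horizontal distance between board and mat below 0.05 m and angle between board's own z axis and vertical below 0.08 rad and height (world z) of board below 0.012 m); the robot touches nothing.
It fails at once if the board is pressed on a shaft with more than 24 N (contact force between board and shaft_a above 24 N or contact force between board and shaft_b above 24 N).
It fails at once if a shaft is dropped (falls freely at more than 0.6 m/s) ((linear speed of shaft_a above 0.6 m/s and contact force between shaft_a and the fingers below 0.05 N) or (linear speed of shaft_b above 0.6 m/s and contact force between shaft_b and the fingers below 0.05 N)).
It fails at once if a bystander is moved by more than 30 mm (distance of any of level, wrench, can, glue, screwdriver, bearing, screwbox, offcut from where it was at the start of the episode above 0.03 m).
It also fails if it takes over 72 s, if anything falls off the work surface, if the arm or the gripper's body presses on something with over 40 N, if the wrist force passes 120 N, or if a joint passes its speed limit or range.

## Working session

There is one attempt and no reset: what is moved stays moved. The work goes in short steps, Python scripts to look and compute and a tool call to move; the robot and the scene stay as the last step left them, time stands still between calls to the robot, and variables do not carry over. Pictures are saved under pics/ and viewed, and the job is handed in when it is done.

Besides the shell and the picture viewer there is one more tool, called after "Emit:" in YAML: its name, and indented under it one key for each argument. move_arm: Moves the arm, as the interface text tells. Its arguments: {"type":"object","properties":{"gripper":{"type":"array","items":{"type":"number"}},"xyz":{"type":"array","items":{"type":"array","items":{"type":"number"}}},"twist":{"type":"array","items":{"type":"number"}},"squeeze":{"type":"number"}},"required":["gripper","xyz","twist"]}

```bash
mkdir -p pics; ls
cat > h.py <<'E'
import numpy as np, cv2
from station import *
def save(cam,name):
    c=read_camera(cam); cv2.imwrite('pics/'+name,c['pixels'][:,:,::-1]); return c
def ray(c,u,v,z):
    K=np.array([[c['fx'],0,c['cx']],[0,c['fy'],c['cy']],[0,0,1]])
    R=np.array(c['R']);t=np.array(c['t'])
    d=R.T@np.linalg.inv(K)@np.array([u,v,1.]);o=-R.T@t
    return o+d*(z-o[2])/d[2]
def proj(c,X):
    p=np.array(c['R'])@np.array(X)+np.array(c['t']); return np.array([c['fx']*p[0]/p[2]+c['cx'],c['fy']*p[1]/p[2]+c['cy']])
E
python3 - <<'E'
from h import *
o=get_obs(); print(o)
save('scene','s0.png')
c=save('top','t0.png'); print(c['R'],c['t'],c['fx'])
for n in ['plate','shaft_a','board','mat','tray_good','tray_reject','ledge']:
    for r in spot_point(n,'top')[:3]: print(n,r)
E
```

```text
pics
{'t': 0.0, 'q': array([-1.21506706,  0.47779767,  0.02234421,  1.55645337, -0.01153581,
        1.10928729, -0.0830771 ]), 'joint_vel': array([ 4.66849941e-04, -2.11937054e-03,  1.27109338e-03,  1.43270518e-03,
       -3.04058890e-04, -8.66972128e-04, -9.90353748e-05]), 'joint_torque': array([-2.05038609e-04, -5.96439779e+01,  1.60787389e+00, -2.81205457e+01,
        1.24592695e-02,  9.08956106e-03,  2.57656740e-05]), 'eef_pos': array([0.30177316, 0.60327354, 0.30292649]), 'tool_rot': array([-1.57387698e-04,  2.29829285e-01,  9.73230535e-01, -8.95249703e-04]), 'contact_force': array([-0.39228714,  0.22121091, -0.10843032]), 'torque': array([ 0.03658715,  0.00782573, -0.00266479]), 'gripper_width': 0.9986134702845029}
[[-1.44370296e-02 -9.99895490e-01 -7.62111585e-04]
 [-9.87298689e-01  1.43757466e-02 -1.58223376e-01]
 [ 1.58217796e-01 -1.53184379e-03 -9.87403050e-01]] [0.0101671  0.57441242 1.2909422 ] 495.72472949799715
plate {'centre': [0.5826, 0.0315, 0.0025], 'p': 0.96}
shaft_a {'centre': [0.5255, 0.0276, 0.0294], 'p': 0.64}
shaft_a {'centre': [0.3515, 0.4658, 0.0004], 'p': 0.61}
shaft_a {'centre': [0.5872, 0.0312, 0.0023], 'p': 0.6}
board {'centre': [0.4104, 0.2647, -0.001], 'p': 0.63}
tray_good {'centre': [0.4198, -0.319, -0.0017], 'p': 0.88}
tray_good {'centre': [0.5579, 0.418, 0.0049], 'p': 0.19}
tray_reject {'centre': [0.5956, -0.3199, 0.0029], 'p': 0.56}
ledge {'centre': [0.6626, 0.1978, 0.0301], 'p': 0.92}
```

View pics/t0.png

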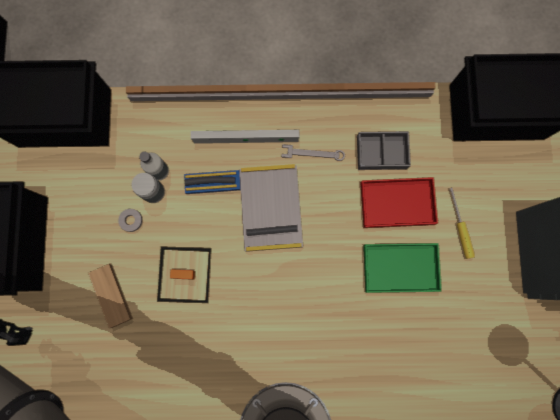

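View pics/s0.png

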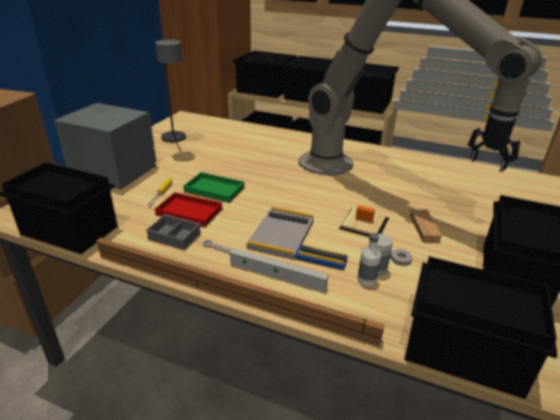

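```bash
cat > m.py <<'E'
from h import *
c=save('top','t1.png')
def quad(mask,z,name):
    mask=mask.astype(np.uint8); n,l,s,_=cv2.connectedComponentsWithStats(mask)
    i=1+np.argmax(s[1:,4]); cs,_=cv2.findContours((l==i).astype(np.uint8),cv2.RETR_EXTERNAL,cv2.CHAIN_APPROX_NONE)
    w=np.array([ray(c,u,v,z)[:2] for u,v in cs[0][:,0]],np.float32)*1000
    (cx,cy),(a,b),th=cv2.minAreaRect(w)
    print(name,'c',round(cx,1),round(cy,1),'size',round(a,1),round(b,1),'ang',round(th,1),'px',cs[0][:,0].min(0),cs[0][:,0].max(0))
im=c['pixels'].astype(int);hsv=cv2.cvtColor(c['pixels'],cv2.COLOR_RGB2HSV)
for n,z in [('tray_good',.03),('tray_reject',.03),('mat',.004),('board',.016),('plate',.02),('shaft_a',.03)]:
    for r in cut_out(n,'top')[:2]:
        print(r['p'],end=' '); quad(r['pixels'],z,n)
h,s,v=hsv[...,0],hsv[...,1],hsv[...,2]
print(hsv[273,182],hsv[248,270],hsv[231,270],hsv[200,270])
quad((h<12)&(s>190)&(v>120)&(np.indices(h.shape)[1]<220)&(np.indices(h.shape)[0]>240),.062,'handle')
dark=(v<75)
roi=np.zeros_like(dark);roi[222:242,240:306]=1
quad(dark&roi,.033,'shaftdark')
roi=np.zeros_like(dark);roi[240:310,150:220]=1
quad(dark&roi,.004,'matdark')
big=cv2.resize(c['pixels'][150:320,140:320,::-1],None,fx=4,fy=4,interpolation=cv2.INTER_CUBIC)[:600]
cv2.imwrite('pics/crop1.png',big)
E
python3 m.py
```

```text
0.89 tray_good c 418.7 -319.4 size 129.8 204.4 ang 0.3 px [363 243] [441 292]
0.71 tray_reject c 595.7 -319.1 size 136.4 205.2 ang 0.8 px [360 177] [437 227]
0.74 mat c 355.4 468.3 size 163.7 67.7 ang 23.6 px [ 90 265] [131 326]
0.67 mat c 409.2 270.0 size 143.4 154.2 ang 88.2 px [157 246] [211 303]
0.86 board c 408.5 264.8 size 121.4 130.0 ang 86.5 px [161 250] [208 299]
0.6 plate c 585.4 108.7 size 233.7 316.3 ang 3.1 px [184 164] [302 250]
0.45 plate c 792.5 99.4 size 301.8 36.6 ang 90.0 px [192 130] [299 143]
0.89 shaft_a c 525.1 27.8 size 19.9 136.7 ang 4.8 px [247 225] [297 235]
[ 13 179 161] [ 23 165 158] [10 13 60] [ 11  25 143]
handle c 405.0 237.1 size 10.4 0.0 ang 0.8 px [192 273] [192 277]
shaftdark c 523.3 28.8 size 16.8 133.9 ang 4.2 px [247 226] [296 235]
matdark c 408.9 270.1 size 137.1 147.8 ang 87.5 px [157 247] [210 302]
```

View pics/crop1.png

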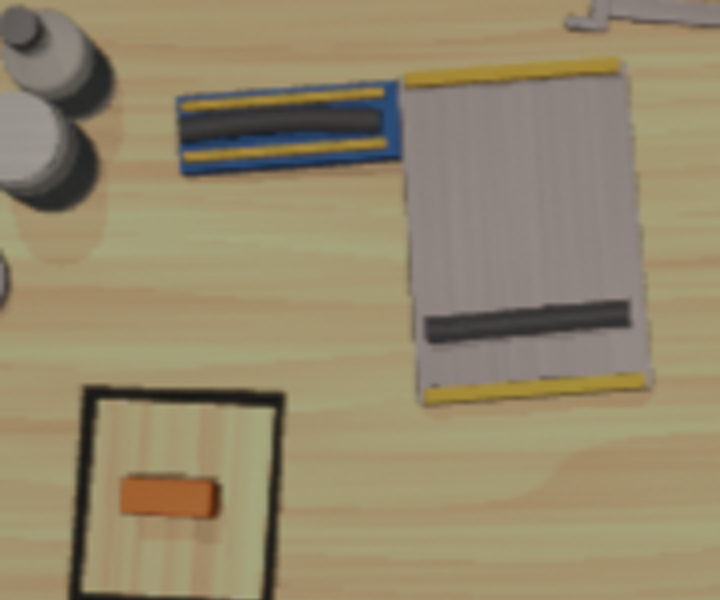

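```bash
cat >> h.py <<'E'
def R_of(q):
    from scipy.spatial.transform import Rotation as S
    return S.from_quat([q[1],q[2],q[3],q[0]]).as_matrix()
def plan(x,y,z,yawy=None):
    """target TCP; yawy = world heading (deg) of tool y"""
    o=get_obs();R=R_of(o['tool_rot']);d=R.T@(np.array([x,y,z])-o['eef_pos'])*100
    cur=np.degrees(np.arctan2(R[1,1],R[0,1]))
    tw=0
    if yawy is not None:
        e=(cur-yawy+90)%180-90; tw=np.radians(e)
    print('t',round(o['t'],2),'pos',o['eef_pos'].round(4),'yawy',cur.round(2),'F',o['contact_force'].round(2),'g',round(o['gripper_width'],3),'q',np.round(o['q'],2))
    print('shift cm',d.round(2),'twist',round(tw,3),'tilt',R[:,2].round(4),'rows',round(np.linalg.norm(d)/4.17,1),round(abs(tw)/.125,1))
E
python3 -c "
from h import *
plan(.4085,.265,.22,-3.5)"
```

```text
t 0.8 pos [0.302  0.6037 0.304 ] yawy 63.43 F [ 0.32 -0.93 -0.27] g 0.998 q [-1.22  0.48  0.02  1.56 -0.01  1.11 -0.08]
shift cm [-24.68 -25.53   8.39] twist 1.168 tilt [ 1.e-04  1.e-04 -1.e+00] rows 8.8 9.3
```

Emit:
move_arm:
  gripper: [1,1,1,1,1]
  xyz:
    - [-2.5,-2.6,0.8]
    - [-5,-5.2,1.7]
    - [-7.5,-7.7,2.5]
    - [-10,-10.3,3.4]
    - [-12.4,-12.8,4.2]
  twist: [0.115,0.23,0.35,0.47,0.58]

```text
t: 1.22
eef_pos: [0.356, 0.4319, 0.2616]
tool_rot: [0.0, 0.501, 0.865, 0.0]
contact_force: [0.3, -0.4, -0.8]
gripper_width: 0.997
```

```bash
python3 -c "
from h import *
plan(.4085,.265,.22,-3.5)"
```

```text
t 1.22 pos [0.356  0.4319 0.2616] yawy 29.84 F [ 0.27 -0.39 -0.8 ] g 0.997 q [-1.13  0.33  0.17  1.89 -0.07  0.92 -0.41]
shift cm [-17.09  -3.75   4.16] twist 0.582 tilt [ 2.e-04  2.e-04 -1.e+00] rows 4.3 4.7
```

Emit:
move_arm:
  gripper: [1,1,1,1,1]
  xyz:
    - [-3.4,-0.75,0.8]
    - [-6.8,-1.5,1.7]
    - [-10.2,-2.25,2.5]
    - [-13.6,-3,3.3]
    - [-17.1,-3.75,4.2]
  twist: [0.116,0.232,0.348,0.464,0.58]

```text
t: 1.63
eef_pos: [0.4095, 0.2658, 0.22]
tool_rot: [-0.0, 0.727, 0.686, 0.001]
contact_force: [1.9, 0.1, 0.0]
gripper_width: 1.001
```

Run:
```python
from h import *
plan(.4085,.265,.099,-3.5)
c=save('wrist','w0.png'); print(c['R'],c['t'])
for n in ['board','mat']: print(n,spot_point(n,'wrist')[:2])
```

```text
t 1.63 pos [0.4095 0.2658 0.22  ] yawy -3.34 F [1.93 0.08 0.01] g 1.001 q [-0.99  0.29  0.34  2.09 -0.13  0.78 -0.63]
shift cm [-0.1  -0.11 12.1 ] twist 0.003 tilt [ 8.0e-04  1.1e-03 -1.0e+00] rows 2.9 0.0
[[ 9.98351852e-01 -5.73890900e-02 -2.67197999e-04]
 [-5.50781014e-02 -9.59436760e-01  2.76491420e-01]
 [-1.61239506e-02 -2.76021005e-01 -9.61016349e-01]] [-0.39369389  0.26563703  0.37901968]
board [{'centre': [0.4081, 0.2663, 0.0048], 'p': 0.56}]
mat []
```

View pics/w0.png

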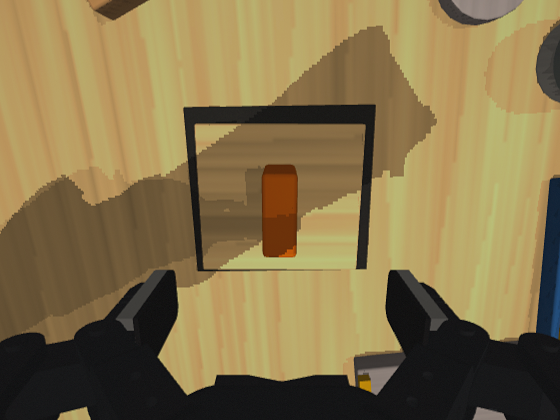

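Run:
```python
from h import *
c=read_camera('wrist')
hsv=cv2.cvtColor(c['pixels'],cv2.COLOR_RGB2HSV)
for p in [(263,175),(298,173),(297,257),(263,257)]: print(p,ray(c,*p,.062).round(4))
for p in [(196,124),(368,123),(361,268),(203,269)]: print(p,ray(c,*p,.016).round(4))
for p in [(184,107),(375,105)]: print(p,ray(c,*p,.004).round(4))
R=R_of(get_obs()['tool_rot']);print(proj(c,get_obs()['eef_pos']+R[:,2]*.054))
```

```text
(263, 175) [0.3995 0.2951 0.062 ]
(298, 173) [0.4224 0.2951 0.062 ]
(297, 257) [0.419 0.236 0.062]
(263, 257) [0.3953 0.2374 0.062 ]
(196, 124) [0.3489 0.3286 0.016 ]
(368, 123) [0.4783 0.3218 0.016 ]
(361, 268) [0.4736 0.2028 0.016 ]
(203, 269) [0.34   0.2095 0.016 ]
(184, 107) [0.3384 0.3415 0.004 ]
(375, 105) [0.4863 0.3345 0.004 ]
[280.10380257 292.95366612]
```

Emit:
move_arm:
  gripper: [1,1,1,1,1]
  xyz:
    - [0,0,3.5]
    - [0,0,7]
    - [0,0,10]
    - [0,0,12]
    - [0,0,12]
  twist: [0,0,0,0,0]

```text
t: 2.25
eef_pos: [0.407, 0.2678, 0.0967]
tool_rot: [-0.001, 0.724, 0.69, -0.003]
contact_force: [-0.3, -0.1, 0.2]
gripper_width: 1.001
```

Emit:
move_arm:
  gripper: [0,0,0,0,0]
  xyz:
    - [0,0,0]
    - [0,0,0]
    - [0,0,0]
    - [0,0,0]
    - [0,0,0]
  twist: [0,0,0,0,0]
  squeeze: 40

```text
t: 2.67
eef_pos: [0.4096, 0.2677, 0.101]
tool_rot: [-0.0, 0.726, 0.688, 0.001]
contact_force: [-2.2, -0.6, 0.7]
gripper_width: 0.299
```

Run:
```python
from h import *
plan(.409,.2659,.2,-3.5)
save('wrist','w1.png')
```

```text
t 2.67 pos [0.4096 0.2677 0.101 ] yawy -3.02 F [-2.24 -0.64  0.67] g 0.299 q [-0.91  0.5   0.25  2.16 -0.25  0.51 -0.52]
shift cm [-0.16 -0.04 -9.9 ] twist 0.008 tilt [ 0.0015  0.0017 -1.    ] rows 2.4 0.1
```

View pics/w1.png

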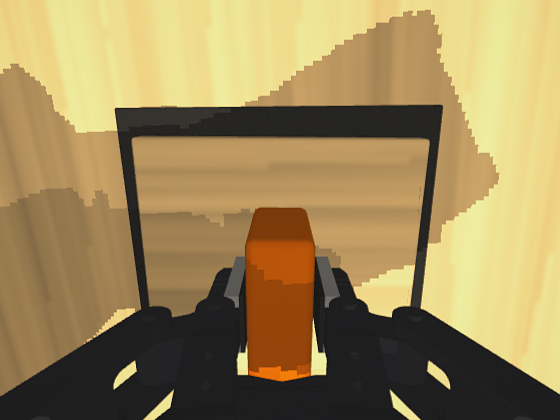

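Emit:
move_arm:
  gripper: [0,0,0,0,0]
  xyz:
    - [0,0,-1]
    - [0,0,-3]
    - [0,0,-6]
    - [0,0,-9]
    - [0,0,-9]
  twist: [0,0,0,0,0]

```text
t: 3.13
eef_pos: [0.4115, 0.2683, 0.1953]
tool_rot: [-0.0, 0.726, 0.688, 0.004]
contact_force: [1.7, 0.6, -2.2]
gripper_width: 0.275
```

Run:
```python
from h import *
plan(.4925,.0275,.165,4.2)
```

```text
t 3.13 pos [0.4115 0.2683 0.1953] yawy -3.08 F [ 1.69  0.58 -2.19] g 0.275 q [-0.98  0.33  0.33  2.11 -0.16  0.72 -0.6 ]
shift cm [-23.63   9.37   2.93] twist -0.127 tilt [ 0.0063  0.006  -1.    ] rows 6.1 1.0
```

Emit:
move_arm:
  gripper: [0,0,0,0,0]
  xyz:
    - [-2,0.8,0]
    - [-5,2,0]
    - [-8,3.2,0]
    - [-11,4.4,0]
    - [-14,5.6,0]
  twist: [-0.02,-0.05,-0.07,-0.1,-0.127]

```text
t: 3.55
eef_pos: [0.4575, 0.1228, 0.1901]
tool_rot: [-0.0, 0.68, 0.733, 0.0]
contact_force: [0.3, -0.2, -1.4]
gripper_width: 0.273
```

Run:
```python
from h import *
plan(.4925,.0275,.165,4.2)
```

```text
t 3.55 pos [0.4575 0.1228 0.1901] yawy 4.35 F [ 0.3  -0.21 -1.35] g 0.273 q [-0.69  0.32  0.35  2.15 -0.16  0.7  -0.15]
shift cm [-9.77  2.76  2.51] twist 0.003 tilt [-1.e-04  2.e-04 -1.e+00] rows 2.5 0.0
```

Emit:
move_arm:
  gripper: [0,0,0,0,0]
  xyz:
    - [-3.5,1,0.5]
    - [-6.5,1.8,1.2]
    - [-9,2.5,2]
    - [-9.8,2.75,2.5]
    - [-9.8,2.75,2.5]
  twist: [0,0,0,0,0]

```text
t: 3.97
eef_pos: [0.4921, 0.0259, 0.1643]
tool_rot: [-0.0, 0.682, 0.731, -0.001]
contact_force: [-0.7, -0.4, -2.3]
gripper_width: 0.271
```

Run:
```python
from h import *
plan(.4925,.0275,.145,4.2)
save('wrist','w2.png')
c=save('top','t2.png'); cv2.imwrite('pics/crop2.png',cv2.resize(c['pixels'][150:300,180:340,::-1],None,fx=4,fy=4,interpolation=cv2.INTER_CUBIC))
plan(.4925,.0275,.145,4.2)
```

```text
t 3.97 pos [0.4921 0.0259 0.1643] yawy 3.96 F [-0.72 -0.39 -2.27] g 0.271 q [-0.47  0.39  0.35  2.12 -0.21  0.66  0.1 ]
shift cm [0.16 0.06 1.93] twist -0.004 tilt [-0.0013 -0.0013 -1.    ] rows 0.5 0.0
t 4.07 pos [0.4919 0.0293 0.1648] yawy 4.23 F [-0.58 -0.14 -2.31] g 0.278 q [-0.47  0.39  0.35  2.12 -0.21  0.66  0.1 ]
shift cm [-0.18  0.05  1.98] twist 0.001 tilt [-1.1e-03  4.0e-04 -1.0e+00] rows 0.5 0.0
```

View pics/w2.png

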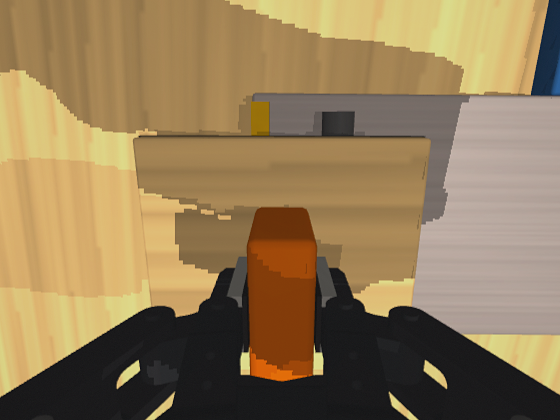

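View pics/crop2.png

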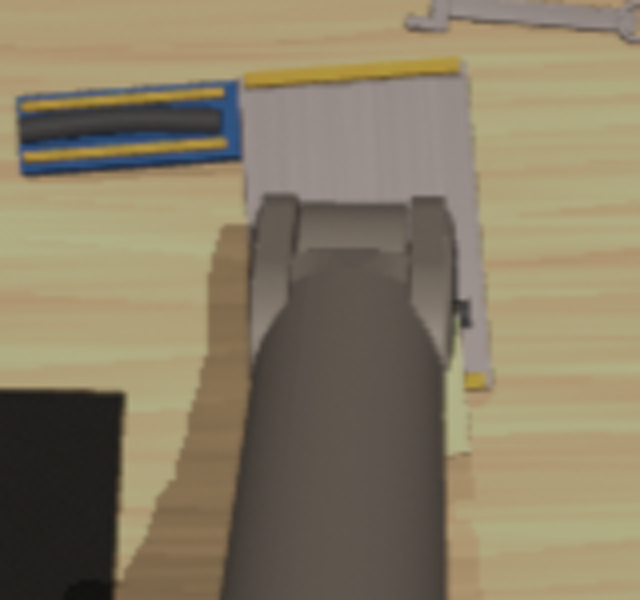

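Emit:
move_arm:
  gripper: [0,0,0,0,0]
  xyz:
    - [0,0,0.5]
    - [0,0,1.2]
    - [0,0,1.7]
    - [0,0,2]
    - [0,0,2]
  twist: [0,0,0,0,0]

```text
t: 4.48
eef_pos: [0.4917, 0.0292, 0.144]
tool_rot: [-0.001, 0.68, 0.733, -0.001]
contact_force: [0.3, -0.0, -2.9]
gripper_width: 0.276
```

Emit:
move_arm:
  gripper: [0,0,0,0,0]
  xyz:
    - [0,0,0.1]
    - [0,0,0.2]
    - [0,0,0.3]
    - [0,0,0.4]
    - [0,0,0.4]
  twist: [0,0,0,0,0]

```text
t: 4.9
eef_pos: [0.4923, 0.0286, 0.1408]
tool_rot: [-0.0, 0.681, 0.733, 0.0]
contact_force: [0.3, 0.7, -2.3]
gripper_width: 0.276
```

```bash
cat > st.py <<'E'
from h import *
P=[];F=[];T=[]
for i in range(1):
    read_camera('top'); o=get_obs(); P.append(o['eef_pos']);F.append(o['contact_force']);T.append(o['torque'])
print(np.mean(P,0).round(4),np.mean(F,0).round(2),np.mean(T,0).round(3),o['t'])
E
python3 st.py; python3 st.py
```

```text
[0.4924 0.0286 0.1409] [-0.12  0.75 -3.05] [0.022 0.009 0.056] 4.95
[0.4924 0.0286 0.1409] [-0.28  0.07 -2.18] [ 0.006  0.045 -0.012] 5.0
```

Emit:
move_arm:
  gripper: [0,0,0,0,0]
  xyz:
    - [0,0,0.1]
    - [0,0,0.2]
    - [0,0,0.3]
    - [0,0,0.3]
    - [0,0,0.3]
  twist: [0,0,0,0,0]

```text
t: 5.42
eef_pos: [0.4923, 0.0286, 0.1378]
tool_rot: [-0.0, 0.68, 0.733, -0.0]
contact_force: [-1.5, 0.5, -1.9]
gripper_width: 0.271
```

Emit:
move_arm:
  gripper: [0,0,0,0,0]
  xyz:
    - [0,0,0.03]
    - [0,0,0.06]
    - [0,0,0.1]
    - [0,0,0.1]
    - [0,0,0.1]
  twist: [0,0,0,0,0]

```text
t: 5.83
eef_pos: [0.4924, 0.0286, 0.1369]
tool_rot: [-0.0, 0.681, 0.733, -0.0]
contact_force: [0.2, -0.3, -3.3]
gripper_width: 0.279
```

Emit:
move_arm:
  gripper: [0,0,0,0]
  xyz:
    - [0,0,0.03]
    - [0,0,0.06]
    - [0,0,0.1]
    - [0,0,0.1]
  twist: [0,0,0,0]

```text
t: 6.17
eef_pos: [0.4923, 0.0286, 0.1358]
tool_rot: [-0.0, 0.68, 0.733, -0.0]
contact_force: [0.4, -0.4, -2.7]
gripper_width: 0.273
```

Emit:
move_arm:
  gripper: [0,0,0,0]
  xyz:
    - [0,0,0.03]
    - [0,0,0.06]
    - [0,0,0.07]
    - [0,0,0.07]
  twist: [0,0,0,0]

```text
t: 6.5
eef_pos: [0.4924, 0.0286, 0.1352]
tool_rot: [-0.0, 0.68, 0.733, 0.0]
contact_force: [0.1, 0.1, -2.0]
gripper_width: 0.278
```

Emit:
move_arm:
  gripper: [0,0,0,0]
  xyz:
    - [0,0,0.02]
    - [0,0,0.04]
    - [0,0,0.05]
    - [0,0,0.05]
  twist: [0,0,0,0]

```text
t: 6.83
eef_pos: [0.4928, 0.0286, 0.135]
tool_rot: [0.0, 0.681, 0.733, 0.0]
contact_force: [0.5, -0.8, 2.7]
gripper_width: 0.279
```

```bash
python3 st.py
python3 - <<'E'
from h import *
save('wrist','w3.png')
E
```

```text
[0.4928 0.0286 0.135 ] [-0.75 -0.14  2.3 ] [ 0.072 -0.132 -0.029] 6.8833
```

View pics/w3.png

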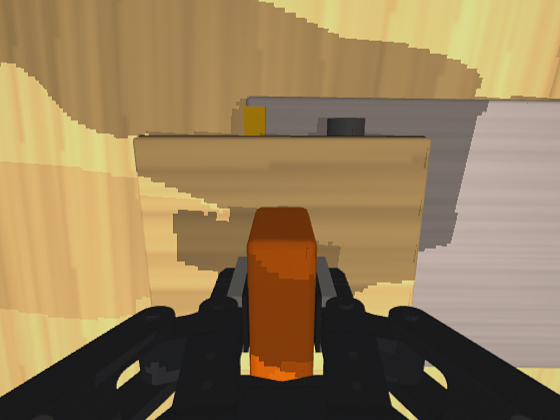

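Emit:
move_arm:
  gripper: [0,0,0]
  xyz:
    - [0,0.1,0]
    - [0,0.2,0]
    - [0,0.2,0]
  twist: [0,0,0]

```text
t: 7.18
eef_pos: [0.4949, 0.0288, 0.135]
tool_rot: [0.0, 0.68, 0.733, 0.0]
contact_force: [0.3, -0.7, 4.4]
gripper_width: 0.276
```

Emit:
move_arm:
  gripper: [0,0,0]
  xyz:
    - [0,0.1,0]
    - [0,0.2,0]
    - [0,0.2,0]
  twist: [0,0,0]

```text
t: 7.43
eef_pos: [0.4969, 0.0289, 0.135]
tool_rot: [0.0, 0.68, 0.733, 0.0]
contact_force: [0.7, -1.0, 5.6]
gripper_width: 0.277
```

Emit:
move_arm:
  gripper: [0,0,0]
  xyz:
    - [0,0.1,-0.01]
    - [0,0.2,-0.02]
    - [0,0.2,-0.02]
  twist: [0,0,0]

```text
t: 7.68
eef_pos: [0.4986, 0.0291, 0.135]
tool_rot: [0.0, 0.68, 0.733, 0.0]
contact_force: [0.6, -0.4, 5.2]
gripper_width: 0.276
```

Emit:
move_arm:
  gripper: [0,0,0]
  xyz:
    - [0,0.1,0]
    - [0,0.2,0]
    - [0,0.2,0]
  twist: [0,0,0]

```text
t: 7.93
eef_pos: [0.5006, 0.0292, 0.135]
tool_rot: [0.0, 0.68, 0.733, 0.0]
contact_force: [1.0, -0.8, 4.6]
gripper_width: 0.274
```

Emit:
move_arm:
  gripper: [0,0,0,0]
  xyz:
    - [0,0.1,0]
    - [0,0.2,0]
    - [0,0.3,0]
    - [0,0.4,0]
  twist: [0,0,0,0]

```text
t: 8.27
eef_pos: [0.5044, 0.0295, 0.135]
tool_rot: [-0.0, 0.68, 0.733, 0.0]
contact_force: [0.2, -0.5, 5.6]
gripper_width: 0.273
```

Emit:
move_arm:
  gripper: [0,0,0,0]
  xyz:
    - [0,0.1,0]
    - [0,0.2,0]
    - [0,0.3,0]
    - [0,0.4,0]
  twist: [0,0,0,0]

```text
t: 8.6
eef_pos: [0.5084, 0.0298, 0.135]
tool_rot: [0.0, 0.68, 0.733, 0.0]
contact_force: [-1.5, -1.1, 5.0]
gripper_width: 0.277
```

Emit:
move_arm:
  gripper: [0,0,0,0]
  xyz:
    - [0,0.1,0]
    - [0,0.2,0]
    - [0,0.3,0]
    - [0,0.4,0]
  twist: [0,0,0,0]

```text
t: 8.93
eef_pos: [0.5123, 0.0301, 0.135]
tool_rot: [-0.0, 0.68, 0.733, 0.0]
contact_force: [-0.2, -0.4, 6.2]
gripper_width: 0.277
```

Emit:
move_arm:
  gripper: [0,0,0,0,0]
  xyz:
    - [0,0.2,0]
    - [0,0.4,0]
    - [0,0.6,0]
    - [0,0.8,-0.01]
    - [0,1.0,-0.01]
  twist: [0,0,0,0,0]

```text
t: 9.35
eef_pos: [0.5223, 0.0309, 0.135]
tool_rot: [-0.0, 0.68, 0.733, -0.0]
contact_force: [-0.2, -0.2, 4.6]
gripper_width: 0.275
```

Run:
```python
from h import *
save('wrist','w4.png')
plan(.5,0.03,.135,4.2)
```

```text
t 9.4 pos [0.5227 0.0309 0.135 ] yawy 4.25 F [ 0.31 -1.24  4.2 ] g 0.274 q [-0.43  0.48  0.32  2.07 -0.25  0.63  0.13]
shift cm [ 0.08 -2.27  0.  ] twist 0.001 tilt [ 3.e-04  0.e+00 -1.e+00] rows 0.5 0.0
```

View pics/w4.png

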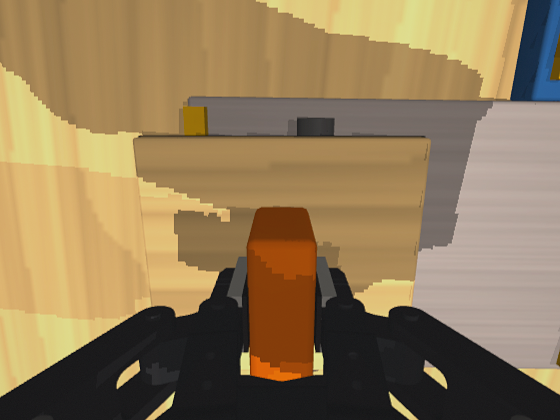

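Emit:
move_arm:
  gripper: [0,0,0,0,0]
  xyz:
    - [0,0.25,0]
    - [0,0.5,0]
    - [0,0.75,0]
    - [0,1.0,0]
    - [0,1.2,0]
  twist: [0,0,0,0,0]

```text
t: 9.82
eef_pos: [0.5343, 0.0317, 0.135]
tool_rot: [-0.0, 0.68, 0.733, -0.0]
contact_force: [-1.0, -0.1, 5.4]
gripper_width: 0.275
```

Emit:
move_arm:
  gripper: [0,0,0,0,0]
  xyz:
    - [0,0.25,0]
    - [0,0.5,0]
    - [0,0.75,0]
    - [0,1.0,0]
    - [0,1.2,0]
  twist: [0,0,0,0,0]

```text
t: 10.23
eef_pos: [0.5463, 0.0327, 0.135]
tool_rot: [-0.0, 0.68, 0.733, -0.0]
contact_force: [-0.4, -0.6, 5.9]
gripper_width: 0.271
```

Emit:
move_arm:
  gripper: [0,0,0,0,0]
  xyz:
    - [0,0.25,0]
    - [0,0.5,0]
    - [0,0.75,0]
    - [0,1.0,0]
    - [0,1.2,0]
  twist: [0,0,0,0,0]

```text
t: 10.65
eef_pos: [0.5582, 0.0336, 0.135]
tool_rot: [-0.0, 0.68, 0.733, -0.0]
contact_force: [-1.0, 0.3, 5.9]
gripper_width: 0.275
```

Emit:
move_arm:
  gripper: [0,0,0,0,0]
  xyz:
    - [0,0.25,0]
    - [0,0.5,0]
    - [0,0.75,0]
    - [0,1.0,0]
    - [0,1.2,0]
  twist: [0,0,0,0,0]

```text
t: 11.07
eef_pos: [0.5701, 0.0345, 0.135]
tool_rot: [-0.0, 0.68, 0.733, -0.0]
contact_force: [0.3, 0.0, 5.8]
gripper_width: 0.278
```

Emit:
move_arm:
  gripper: [0,0,0,0,0]
  xyz:
    - [0,0.25,0]
    - [0,0.5,0]
    - [0,0.75,0]
    - [0,1.0,0]
    - [0,1.2,0]
  twist: [0,0,0,0,0]

```text
t: 11.48
eef_pos: [0.5821, 0.0354, 0.135]
tool_rot: [-0.0, 0.68, 0.733, -0.0]
contact_force: [-0.4, 0.2, 6.2]
gripper_width: 0.276
```

Emit:
move_arm:
  gripper: [0,0,0,0,0]
  xyz:
    - [0,0.25,0]
    - [0,0.5,0]
    - [0,0.75,0]
    - [0,1.0,0]
    - [0,1.2,0]
  twist: [0,0,0,0,0]

```text
t: 11.9
eef_pos: [0.594, 0.0363, 0.135]
tool_rot: [-0.0, 0.68, 0.733, -0.0]
contact_force: [-0.1, 0.0, 6.1]
gripper_width: 0.272
```

Emit:
move_arm:
  gripper: [0,0,0,0,0]
  xyz:
    - [0,0.25,0]
    - [0,0.5,0]
    - [0,0.75,0]
    - [0,1.0,0]
    - [0,1.2,0]
  twist: [0,0,0,0,0]

```text
t: 12.32
eef_pos: [0.6059, 0.0372, 0.135]
tool_rot: [-0.0, 0.68, 0.733, -0.0]
contact_force: [0.1, -0.7, 5.2]
gripper_width: 0.275
```

Run:
```python
from h import *
save('wrist','w5.png')
plan(.41,0.2677,.2,-3.0)
```

```text
t 12.37 pos [0.6063 0.0373 0.135 ] yawy 4.25 F [ 0.27 -0.95  5.61] g 0.276 q [-0.4   0.59  0.32  1.87 -0.27  0.73  0.14]
shift cm [ 24.44 -17.87  -6.49] twist 0.126 tilt [-3.e-04  2.e-04 -1.e+00] rows 7.4 1.0
```

View pics/w5.png

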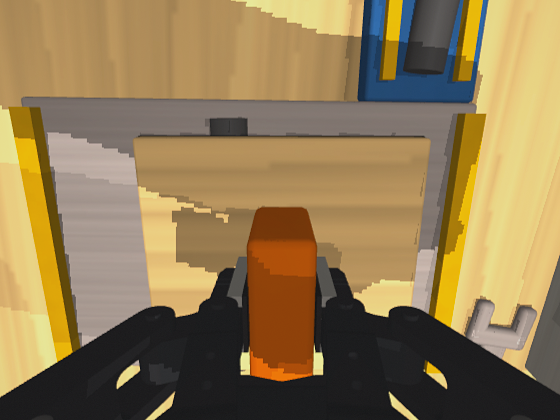

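Emit:
move_arm:
  gripper: [0,0,0,0,0]
  xyz:
    - [0,0.2,0]
    - [0,0.3,0]
    - [0,0.3,0]
    - [0,0.3,-0.05]
    - [0,0.3,-0.1]
  twist: [0,0,0,0,0]

```text
t: 12.78
eef_pos: [0.6082, 0.0373, 0.1352]
tool_rot: [-0.001, 0.68, 0.733, -0.001]
contact_force: [-0.7, -0.1, -2.4]
gripper_width: 0.276
```

Emit:
move_arm:
  gripper: [0,0,0,0,0]
  xyz:
    - [0,0,-0.3]
    - [0,0,-1]
    - [0,0,-3]
    - [0,0,-5.5]
    - [0,0,-6.5]
  twist: [0,0,0,0,0]

```text
t: 13.2
eef_pos: [0.6101, 0.0371, 0.2039]
tool_rot: [0.001, 0.681, 0.733, 0.001]
contact_force: [1.1, -0.9, -2.0]
gripper_width: 0.28
```

Run:
```python
from h import *
save('wrist','w6.png')
plan(.41,0.2677,.2,-3.0)
```

```text
t 13.25 pos [0.6108 0.0371 0.205 ] yawy 4.21 F [ 0.84  0.43 -0.71] g 0.277 q [-0.43  0.5   0.36  1.82 -0.23  0.85  0.11]
shift cm [ 24.47 -18.33   0.41] twist 0.126 tilt [ 0.0056  0.001  -1.    ] rows 7.3 1.0
```

View pics/w6.png

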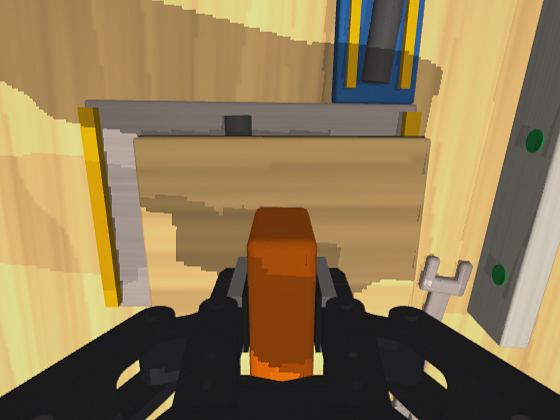

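Emit:
move_arm:
  gripper: [0,0,0,0,0]
  xyz:
    - [2,-1.5,0]
    - [5,-3.75,0]
    - [8,-6,0]
    - [11,-8.2,0]
    - [14,-10.5,0]
  twist: [0.02,0.05,0.08,0.1,0.126]

```text
t: 13.67
eef_pos: [0.4924, 0.17, 0.2003]
tool_rot: [-0.0, 0.726, 0.688, -0.0]
contact_force: [0.9, 1.0, -2.5]
gripper_width: 0.273
```

Run:
```python
from h import *
plan(.41,0.2677,.16,-3.0)
```

```text
t 13.67 pos [0.4924 0.17   0.2003] yawy -3.06 F [ 0.87  0.98 -2.49] g 0.273 q [-0.76  0.37  0.38  2.04 -0.2   0.77 -0.32]
shift cm [ 9.32 -8.75  4.03] twist -0.001 tilt [-6.e-04 -2.e-04 -1.e+00] rows 3.2 0.0
```

Emit:
move_arm:
  gripper: [0,0,0,0,0]
  xyz:
    - [2.5,-2.4,0]
    - [5,-4.8,1]
    - [7.5,-7,2]
    - [9,-8.5,3.5]
    - [9.3,-8.75,4]
  twist: [0,0,0,0,0]

```text
t: 14.08
eef_pos: [0.4071, 0.2697, 0.1589]
tool_rot: [-0.001, 0.723, 0.691, -0.002]
contact_force: [-0.1, -0.4, -1.2]
gripper_width: 0.276
```

Emit:
move_arm:
  gripper: [0,0,0,0,0]
  xyz:
    - [0,0,1]
    - [0,0,2.5]
    - [0,0,4]
    - [0,0,5]
    - [0,0,5.2]
  twist: [0,0,0,0,0]

```text
t: 14.5
eef_pos: [0.4115, 0.2648, 0.1072]
tool_rot: [0.0, 0.726, 0.688, -0.001]
contact_force: [0.3, 0.1, -2.7]
gripper_width: 0.279
```

Run:
```python
from h import *
save('wrist','w7.png')
plan(.41,0.2677,.101,-3.0)
```

```text
t 14.55 pos [0.4116 0.2651 0.1077] yawy -3.08 F [ 0.69 -0.   -1.98] g 0.278 q [-0.93  0.49  0.28  2.15 -0.26  0.53 -0.51]
shift cm [ 0.25 -0.17  0.67] twist -0.001 tilt [-0.0014 -0.0021 -1.    ] rows 0.2 0.0
```

View pics/w7.png

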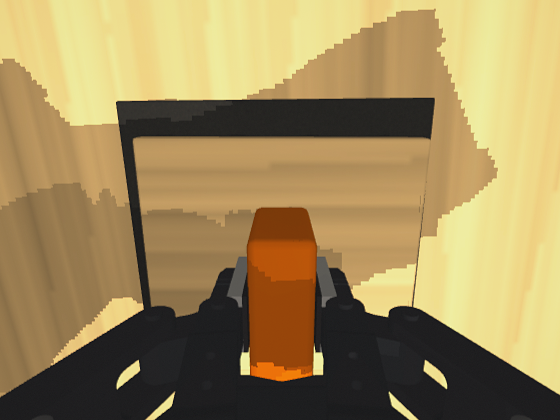

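Board sits over its mat within a few mm. Lowering the last 6 mm slowly.

Emit:
move_arm:
  gripper: [0,0,0,0,0]
  xyz:
    - [0.05,-0.05,0.1]
    - [0.1,-0.1,0.2]
    - [0.2,-0.15,0.3]
    - [0.2,-0.15,0.4]
    - [0.2,-0.15,0.5]
  twist: [0,0,0,0,0]

```text
t: 14.97
eef_pos: [0.4102, 0.269, 0.1043]
tool_rot: [-0.0, 0.725, 0.689, 0.0]
contact_force: [-0.1, 0.6, -2.1]
gripper_width: 0.277
```

Emit:
move_arm:
  gripper: [0,0,0,0]
  xyz:
    - [0,0,0.05]
    - [0,0,0.1]
    - [0,0,0.15]
    - [0,0,0.15]
  twist: [0,0,0,0]

```text
t: 15.3
eef_pos: [0.41, 0.2686, 0.1024]
tool_rot: [-0.0, 0.725, 0.688, -0.0]
contact_force: [-0.1, -0.5, -1.3]
gripper_width: 0.275
```

Emit:
move_arm:
  gripper: [0,0,0,0,0]
  xyz:
    - [0,0,0.05]
    - [0,0,0.1]
    - [0,0,0.12]
    - [0,0,0.14]
    - [0,0,0.14]
  twist: [0,0,0,0,0]

```text
t: 15.72
eef_pos: [0.41, 0.2686, 0.1011]
tool_rot: [-0.0, 0.725, 0.688, -0.0]
contact_force: [-0.8, -0.1, -1.5]
gripper_width: 0.28
```

Emit:
move_arm:
  gripper: [0,0,0,0]
  xyz:
    - [0,0,0.03]
    - [0,0,0.06]
    - [0,0,0.08]
    - [0,0,0.08]
  twist: [0,0,0,0]

```text
t: 16.05
eef_pos: [0.41, 0.2686, 0.1011]
tool_rot: [-0.0, 0.725, 0.688, 0.0]
contact_force: [-3.2, -1.8, 11.8]
gripper_width: 0.276
```

Down on the mat. Opening and rising.

Emit:
move_arm:
  gripper: [0.5,0.7,0.7,0.7,0.7]
  xyz:
    - [0,0,-0.05]
    - [0,0,-0.05]
    - [0,0,-0.05]
    - [0,0,-0.05]
    - [0,0,-0.05]
  twist: [0,0,0,0,0]

```text
t: 16.47
eef_pos: [0.4101, 0.2687, 0.1007]
tool_rot: [0.0, 0.725, 0.688, 0.0]
contact_force: [1.0, -0.1, 0.4]
gripper_width: 0.701
```

Emit:
move_arm:
  gripper: [0.7,0.7,0.7,0.7,0.7]
  xyz:
    - [0,0,-1]
    - [0,0,-4]
    - [0,0,-8]
    - [0,0,-11]
    - [0,0,-12]
  twist: [0,0,0,0,0]

```text
t: 16.88
eef_pos: [0.4118, 0.2694, 0.2255]
tool_rot: [-0.0, 0.726, 0.688, 0.003]
contact_force: [0.1, -0.1, 0.1]
gripper_width: 0.704
```

Run:
```python
from h import *
c=save('wrist','w8.png')
plan(.583,0.032,.2,4.2)
c=save('top','t3.png')
cv2.imwrite('pics/crop3.png',cv2.resize(c['pixels'][150:320,140:320,::-1],None,fx=4,fy=4,interpolation=cv2.INTER_CUBIC)[:600])
for r in cut_out('shaft_a','top')[:4]:
    v,u=np.nonzero(r['pixels']); print(r['p'],u.min(),u.max(),v.min(),v.max())
    w=np.array([ray(c,a,b,.033)[:2] for a,b in zip(u,v)],np.float32)*1000
    print(cv2.minAreaRect(w))
```

```text
t 16.93 pos [0.4118 0.2697 0.2255] yawy -3.01 F [0.52 1.09 1.92] g 0.703 q [-1.02  0.28  0.38  2.09 -0.15  0.79 -0.61]
shift cm [-22.86  18.33   2.51] twist -0.126 tilt [ 0.0052  0.0055 -1.    ] rows 7.1 1.0
0.85 184 235 177 185
((664.2601928710938, 197.839599609375), (21.384197235107422, 140.58505249023438), 3.674635410308838)
0.68 246 294 205 213
((580.61083984375, 32.236236572265625), (17.071069717407227, 131.8564910888672), 3.0343611240386963)
```

View pics/crop3.png

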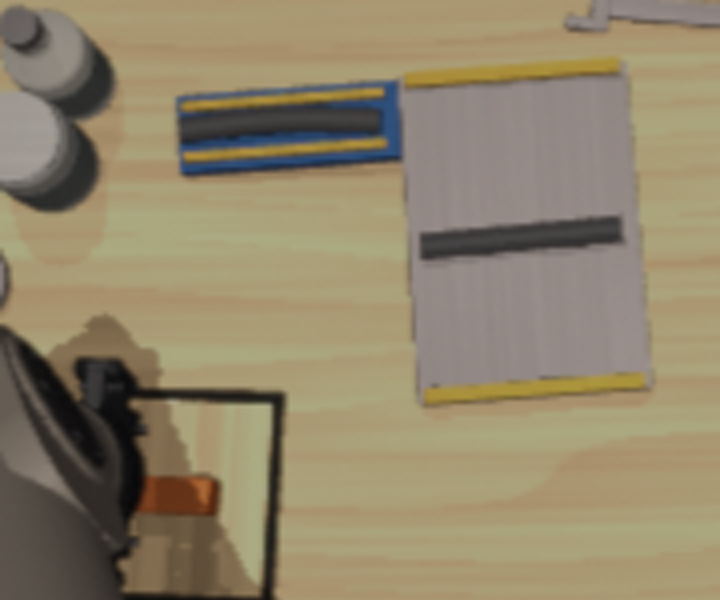

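View pics/w8.png

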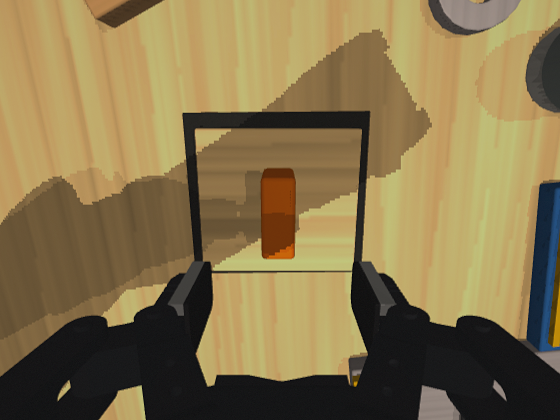

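Emit:
move_arm:
  gripper: [0.7,0.7,0.7,0.7,0.7]
  xyz:
    - [-2.8,2.2,0]
    - [-5.8,4.6,0]
    - [-8.8,7,0]
    - [-11.8,9.4,0]
    - [-14.8,11.8,0]
  twist: [-0.02,-0.05,-0.08,-0.1,-0.124]

```text
t: 17.45
eef_pos: [0.5199, 0.1129, 0.2191]
tool_rot: [-0.001, 0.681, 0.733, -0.001]
contact_force: [0.7, 0.2, 0.5]
gripper_width: 0.702
```

Run:
```python
from h import *
plan(.582,0.032,.18,4.2)
```

```text
t 17.45 pos [0.5199 0.1129 0.2191] yawy 4.21 F [0.71 0.23 0.53] g 0.702 q [-0.66  0.37  0.4   2.   -0.19  0.82 -0.07]
shift cm [-8.53  5.61  3.9 ] twist 0.0 tilt [-0.003  -0.0012 -1.    ] rows 2.6 0.0
```

Emit:
move_arm:
  gripper: [0.7,0.7,0.7,0.7,0.7]
  xyz:
    - [-3,2,1]
    - [-6,4,2]
    - [-8,5.3,3]
    - [-8.5,5.6,3.9]
    - [-8.5,5.6,3.9]
  twist: [0,0,0,0,0]

```text
t: 17.87
eef_pos: [0.5809, 0.0314, 0.1784]
tool_rot: [-0.001, 0.683, 0.731, -0.003]
contact_force: [-0.9, 0.4, -1.2]
gripper_width: 0.699
```

Run:
```python
from h import *
c=save('wrist','w9.png'); o=get_obs(); R=R_of(o['tool_rot'])
plan(.582,0.032,.1,4.2)
for d in (.054,.073): print(proj(c,o['eef_pos']+R[:,2]*d))
hsv=cv2.cvtColor(c['pixels'],cv2.COLOR_RGB2HSV)
for r in cut_out('shaft_a','wrist')[:3]:
    v,u=np.nonzero(r['pixels']); print(r['p'],u.min(),u.max(),v.min(),v.max())
    w=np.array([ray(c,a,b,.032)[:2] for a,b in zip(u,v)],np.float32)*1000
    print(cv2.minAreaRect(w))
```

```text
t 17.92 pos [0.5806 0.0334 0.1793] yawy 4.04 F [0.18 0.85 0.25] g 0.699 q [-0.46  0.5   0.39  1.91 -0.26  0.79  0.14]
shift cm [-0.15  0.17  7.93] twist -0.003 tilt [-0.005 -0.001 -1.   ] rows 1.9 0.0
[280.43380518 294.40055099]
[280.60945806 272.80346017]
0.74 424 472 0 73
((664.5233154296875, 147.84747314453125), (38.09556579589844, 19.47626495361328), 87.55020904541016)
0.7 269 298 110 321
((582.04150390625, 31.33236312866211), (17.81478500366211, 142.38916015625), 4.4331769943237305)
```

View pics/w9.png

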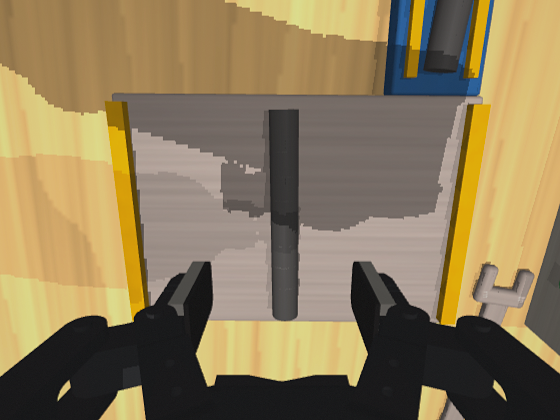

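Emit:
move_arm:
  gripper: [0.7,0.7,0.7,0.7,0.7]
  xyz:
    - [-0.1,0.1,2.5]
    - [-0.1,0.1,5]
    - [-0.15,0.15,7]
    - [-0.15,0.15,7.8]
    - [-0.15,0.15,8]
  twist: [0,0,0,0,0]

```text
t: 18.38
eef_pos: [0.5823, 0.0343, 0.1005]
tool_rot: [-0.001, 0.68, 0.733, -0.001]
contact_force: [-0.3, -0.0, 0.0]
gripper_width: 0.701
```

Run:
```python
from h import *
plan(.582,0.0315,.0955,4.3)
```

```text
t 18.38 pos [0.5823 0.0343 0.1005] yawy 4.26 F [-0.35 -0.01  0.02] g 0.701 q [-0.41  0.62  0.33  1.94 -0.32  0.64  0.19]
shift cm [-0.27 -0.05  0.5 ] twist -0.001 tilt [-3.2e-03  3.0e-04 -1.0e+00] rows 0.1 0.0
```

Emit:
move_arm:
  gripper: [0.7,0.7,0.5,0,0]
  xyz:
    - [-0.1,0,0.2]
    - [-0.2,0,0.4]
    - [-0.2,0,0.45]
    - [-0.2,0,0.45]
    - [-0.2,0,0.45]
  twist: [0,0,0,0,0]

```text
t: 18.8
eef_pos: [0.5843, 0.0306, 0.098]
tool_rot: [0.0, 0.681, 0.732, 0.001]
contact_force: [0.2, 0.1, 0.6]
gripper_width: 0.277
```

Emit:
move_arm:
  gripper: [0,0,0,0,0]
  xyz:
    - [0,0,0]
    - [0,0,0]
    - [0,0,0]
    - [0,0,0]
    - [0,0,0]
  twist: [0,0,0,0,0]

```text
t: 19.22
eef_pos: [0.5841, 0.0306, 0.098]
tool_rot: [0.0, 0.681, 0.732, 0.0]
contact_force: [-1.6, -0.1, 5.5]
gripper_width: 0.184
```

Run:
```python
from h import *
plan(.582,0.0315,.0955,4.3)
save('wrist','w10.png')
```

```text
t 19.22 pos [0.5841 0.0306 0.098 ] yawy 4.12 F [-1.6  -0.08  5.54] g 0.184 q [-0.41  0.62  0.33  1.94 -0.32  0.63  0.2 ]
shift cm [ 0.11 -0.2   0.25] twist -0.003 tilt [ 5.e-04  4.e-04 -1.e+00] rows 0.1 0.0
```

View pics/w10.png

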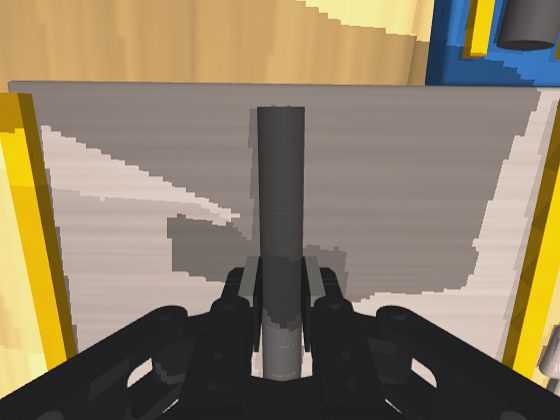

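Emit:
move_arm:
  gripper: [0.4,0.4,0.4,0.4]
  xyz:
    - [0,0,0]
    - [0,0,0]
    - [0,-0.1,0.2]
    - [0,-0.1,0.35]
  twist: [0,0,0,0]

```text
t: 19.6
eef_pos: [0.5827, 0.0304, 0.0935]
tool_rot: [-0.0, 0.681, 0.732, -0.0]
contact_force: [1.0, -0.3, 0.3]
gripper_width: 0.396
```

Emit:
move_arm:
  gripper: [0,0,0,0,0]
  xyz:
    - [0,0,0]
    - [0,0,0]
    - [0,0,0]
    - [0,0,0]
    - [0,0,0]
  twist: [0,0,0,0,0]

```text
t: 20.02
eef_pos: [0.5828, 0.0305, 0.0936]
tool_rot: [-0.0, 0.681, 0.732, -0.0]
contact_force: [0.6, -0.3, -1.7]
gripper_width: 0.188
```

Run:
```python
from h import *
plan(.582,0.0315,.0955,4.3)
save('wrist','w11.png')
```

```text
t 20.02 pos [0.5828 0.0305 0.0936] yawy 4.12 F [ 0.63 -0.3  -1.67] g 0.188 q [-0.4   0.63  0.32  1.94 -0.33  0.62  0.2 ]
shift cm [ 0.11 -0.07 -0.19] twist -0.003 tilt [-3.e-04 -1.e-04 -1.e+00] rows 0.1 0.0
```

View pics/w11.png

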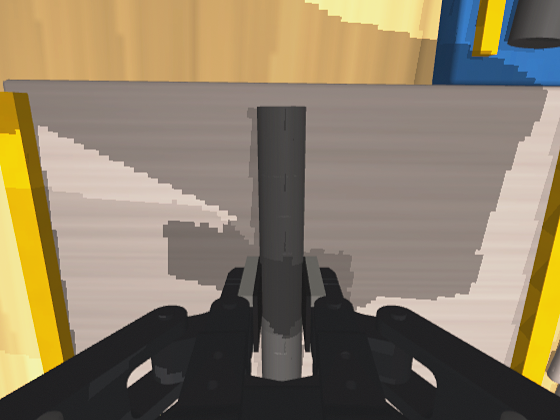

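Emit:
move_arm:
  gripper: [0,0,0,0,0]
  xyz:
    - [0,0,0]
    - [0,0,-0.1]
    - [0,0,-0.3]
    - [0,0,-0.6]
    - [0,0,-0.6]
  twist: [0,0,0,0,0]
  squeeze: 60

```text
t: 20.48
eef_pos: [0.5832, 0.0305, 0.1004]
tool_rot: [0.0, 0.681, 0.732, 0.0]
contact_force: [0.4, -1.3, -2.6]
gripper_width: 0.184
```

Run:
```python
from h import *
plan(.582,0.0315,.0955,4.3)
save('wrist','w12.png')
```

```text
t 20.48 pos [0.5832 0.0305 0.1004] yawy 4.12 F [ 0.43 -1.27 -2.6 ] g 0.184 q [-0.41  0.62  0.33  1.94 -0.32  0.64  0.2 ]
shift cm [ 0.11 -0.11  0.49] twist -0.003 tilt [ 8.e-04  1.e-04 -1.e+00] rows 0.1 0.0
```

View pics/w12.png

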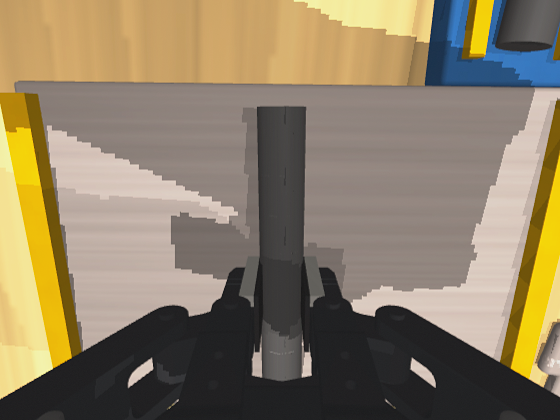

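Emit:
move_arm:
  gripper: [0,0,0,0,0]
  xyz:
    - [0,0,-1]
    - [0,0,-2.5]
    - [0,0,-4.5]
    - [0,0,-6]
    - [0,0,-6]
  twist: [0,0,0,0,0]

```text
t: 20.95
eef_pos: [0.5848, 0.0304, 0.1633]
tool_rot: [0.002, 0.681, 0.732, 0.002]
contact_force: [-0.3, -1.5, -1.9]
gripper_width: 0.186
```

Run:
```python
from h import *
plan(.4187,-.319,.16,0.4)
```

```text
t 20.95 pos [0.5848 0.0304 0.1633] yawy 4.1 F [-0.34 -1.52 -1.93] g 0.186 q [-0.45  0.52  0.38  1.91 -0.28  0.75  0.16]
shift cm [-33.66 -19.06   0.2 ] twist 0.065 tilt [ 0.0056  0.001  -1.    ] rows 9.3 0.5
```

Emit:
move_arm:
  gripper: [0,0,0,0,0]
  xyz:
    - [-2,-1.1,0]
    - [-5,-2.8,0]
    - [-8,-4.5,0]
    - [-11,-6.2,0]
    - [-14,-7.9,0]
  twist: [0.01,0.02,0.03,0.04,0.05]

```text
t: 21.37
eef_pos: [0.513, -0.1159, 0.1594]
tool_rot: [-0.0, 0.699, 0.715, -0.0]
contact_force: [0.5, -0.4, -2.1]
gripper_width: 0.185
```

Emit:
move_arm:
  gripper: [0,0,0,0,0]
  xyz:
    - [-3,-1.7,0]
    - [-6,-3.4,0]
    - [-9,-5.1,0]
    - [-12,-6.8,0]
    - [-14.5,-8.2,0]
  twist: [0,0,0,0,0]

```text
t: 21.78
eef_pos: [0.4335, -0.2636, 0.1595]
tool_rot: [-0.0, 0.7, 0.714, -0.0]
contact_force: [1.3, -0.1, -2.2]
gripper_width: 0.182
```

Run:
```python
from h import *
plan(.4187,-.319,.13,0.4)
```

```text
t 21.78 pos [ 0.4335 -0.2636  0.1595] yawy 1.17 F [ 1.35 -0.08 -2.21] g 0.182 q [ 0.08  0.43  0.42  2.1  -0.28  0.67  0.71]
shift cm [-5.5  -1.59  2.96] twist 0.013 tilt [-6.e-04 -3.e-04 -1.e+00] rows 1.5 0.1
```

Emit:
move_arm:
  gripper: [0,0,0,0,0]
  xyz:
    - [-2.5,-0.7,0.5]
    - [-4.5,-1.3,1.2]
    - [-5.5,-1.6,2.2]
    - [-5.5,-1.6,3]
    - [-5.5,-1.6,3]
  twist: [0.01,0.013,0.013,0.013,0.013]

```text
t: 22.2
eef_pos: [0.4194, -0.3164, 0.128]
tool_rot: [-0.002, 0.704, 0.71, -0.0]
contact_force: [-0.5, 1.2, -1.6]
gripper_width: 0.183
```

Run:
```python
from h import *
plan(.4187,-.319,.08,0.4)
save('wrist','w13.png')
c=save('top','t4.png')
```

```text
t 22.2 pos [ 0.4194 -0.3164  0.128 ] yawy 0.44 F [-0.51  1.15 -1.57] g 0.183 q [ 0.22  0.51  0.39  2.07 -0.32  0.63  0.84]
shift cm [-0.27 -0.06  4.8 ] twist 0.001 tilt [-0.0029  0.0018 -1.    ] rows 1.2 0.0
```

View pics/w13.png

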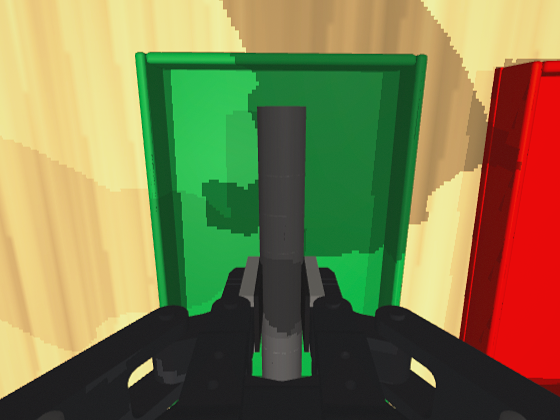

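Shaft is centred over the green tray. Lowering in stages.

Emit:
move_arm:
  gripper: [0,0,0,0,0]
  xyz:
    - [0,0,1]
    - [0,0,2.2]
    - [0,0,3.3]
    - [0,0,4]
    - [0,0,4.2]
  twist: [0,0,0,0,0]

```text
t: 22.72
eef_pos: [0.4199, -0.3161, 0.086]
tool_rot: [-0.001, 0.704, 0.71, -0.0]
contact_force: [0.4, 0.3, -2.0]
gripper_width: 0.183
```

Emit:
move_arm:
  gripper: [0,0,0,0,0]
  xyz:
    - [0,0,0.1]
    - [0,0,0.2]
    - [0,0,0.3]
    - [0,0,0.35]
    - [0,0,0.35]
  twist: [0,0,0,0,0]

```text
t: 23.13
eef_pos: [0.4207, -0.3171, 0.0845]
tool_rot: [0.0, 0.704, 0.71, 0.0]
contact_force: [-0.3, 0.2, -1.6]
gripper_width: 0.187
```

Emit:
move_arm:
  gripper: [0,0,0,0,0]
  xyz:
    - [0,0,0.1]
    - [0,0,0.2]
    - [0,0,0.3]
    - [0,0,0.4]
    - [0,0,0.4]
  twist: [0,0,0,0,0]

```text
t: 23.55
eef_pos: [0.4205, -0.3169, 0.0801]
tool_rot: [-0.0, 0.704, 0.71, -0.0]
contact_force: [-0.0, -1.2, -3.1]
gripper_width: 0.185
```

Emit:
move_arm:
  gripper: [0,0,0,0]
  xyz:
    - [0,0,0.05]
    - [0,0,0.1]
    - [0,0,0.13]
    - [0,0,0.13]
  twist: [0,0,0,0]

```text
t: 23.88
eef_pos: [0.4206, -0.3169, 0.0789]
tool_rot: [-0.0, 0.704, 0.71, 0.0]
contact_force: [-0.6, 0.4, -1.3]
gripper_width: 0.182
```

Emit:
move_arm:
  gripper: [0,0,0,0]
  xyz:
    - [0,0,0.02]
    - [0,0,0.04]
    - [0,0,0.06]
    - [0,0,0.06]
  twist: [0,0,0,0]

```text
t: 24.22
eef_pos: [0.4206, -0.317, 0.0786]
tool_rot: [0.0, 0.704, 0.71, 0.0]
contact_force: [-1.5, 0.6, 1.6]
gripper_width: 0.182
```

Floor contact (reading went from −2 to +1.6 N). Opening modestly, then rising.

Emit:
move_arm:
  gripper: [0.25,0.35,0.45,0.45,0.45]
  xyz:
    - [0,0,0]
    - [0,0,0]
    - [0,0,0]
    - [0,0,0]
    - [0,0,0]
  twist: [0,0,0,0,0]

```text
t: 24.63
eef_pos: [0.4206, -0.317, 0.0784]
tool_rot: [0.0, 0.704, 0.71, 0.0]
contact_force: [-0.6, -0.7, -0.4]
gripper_width: 0.453
```

Emit:
move_arm:
  gripper: [0.45,0.45,0.45,0.45,0.45]
  xyz:
    - [0,0,-1]
    - [0,0,-3]
    - [0,0,-6]
    - [0,0,-10]
    - [0,0,-14]
  twist: [0,0,0,0,0]

```text
t: 25.05
eef_pos: [0.4198, -0.3167, 0.2199]
tool_rot: [-0.001, 0.704, 0.71, -0.0]
contact_force: [1.2, -0.5, -0.3]
gripper_width: 0.452
```

Emit:
move_arm:
  gripper: [0.45,0.45,0.45,0.45,0.45]
  xyz:
    - [0,-0.5,-1]
    - [0,-1,-2]
    - [0,-1,-3]
    - [0,-1,-3]
    - [0,-1,-3]
  twist: [0,0,0,0,0]

```text
t: 25.47
eef_pos: [0.4105, -0.3167, 0.248]
tool_rot: [-0.0, 0.704, 0.71, 0.0]
contact_force: [-0.2, -0.6, -0.2]
gripper_width: 0.45
```

Run:
```python
from h import *
save('wrist','w14.png')
c=save('top','t5.png')
for n in ['shaft_a','board','mat','tray_good']:
  for r in spot_point(n,'top')[:3]: print(n,r)
for r in spot_point('shaft_a','wrist')[:2]: print(r)
print(get_obs()['contact_force'],get_obs()['t'])
```

```text
shaft_a {'centre': [0.423, -0.3114, 0.0139], 'p': 0.77}
shaft_a {'centre': [0.662, 0.2003, 0.0305], 'p': 0.56}
board {'centre': [0.4082, 0.2667, -0.0016], 'p': 0.87}
tray_good {'centre': [0.4179, -0.3177, -0.0047], 'p': 0.76}
{'centre': [0.4221, -0.3116, 0.0184], 'p': 0.57}
[-0.31712084 -0.07545189  0.31281098] 25.8167
```

View pics/w14.png

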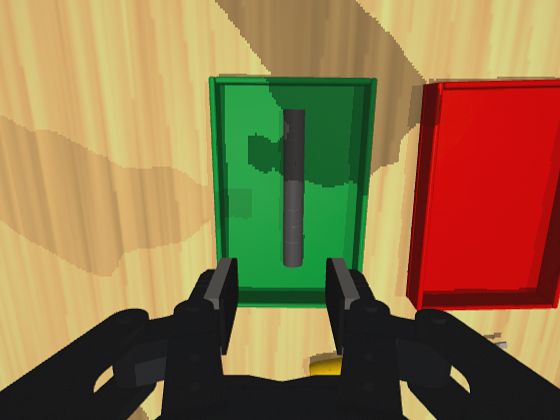

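View pics/t5.png

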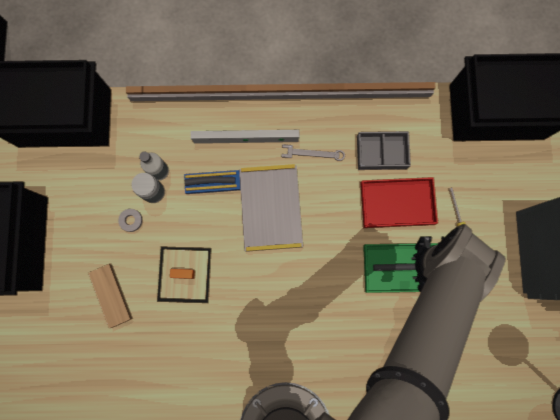

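```bash
python3 -c "
from h import *
for i in range(4): r=spot_point('shaft_a','wrist')[:1]; print(r,get_obs()['t'])
print(hand_in())"
```

```text
[{'centre': [0.4221, -0.3116, 0.0184], 'p': 0.57}] 25.8667
[{'centre': [0.4221, -0.3116, 0.0184], 'p': 0.57}] 25.9167
[{'centre': [0.4221, -0.3116, 0.0184], 'p': 0.57}] 25.9667
[{'centre': [0.4221, -0.3116, 0.0184], 'p': 0.57}] 26.0167
the job is handed in; nothing more can be done
None
```

The checked shaft ran true, so it now lies in the green tray, and I handed the job in at about 26 s; no verdict is reported.

**Rolling check:** I set the board level on the shaft and rolled it away from the robot for about 117 mm of board travel, a little over one turn. The board height stayed constant at a TCP height of 0.135 m. The contact force read about 5–8.5 N, under the 24 N limit. The shaft moved half as far as the board, so it rolled without slipping. The spare on the ledge looks visibly bowed, which fits the other shaft being the straight one.

**Board:** It was set back on its mat and released there. It was last located within about 3 mm of where it started.

**Shaft:** The first grasp was too high on the shaft, so I opened, lowered 4 mm and gripped again before lifting. I then lowered it onto the tray floor before opening. The last reading put it about 4 mm (x) and 6 mm (y) from the tray centre, at rest height. The wrist camera estimated it 4 mm higher than the top camera did, which is within the stated error.

**Everything else:** In the last top view the spare and the bystanders look unmoved, except the screwdriver, which the arm partly hid. The robot was clear of everything.

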